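Seat a sensor card in a data logger base with its two ejector levers

TASK

Take the sensor card from its stand, slide it upright down the two card guides of the logger base while both ejector levers stand open, press it down by hand, firmly but without forcing it, for a moment once you feel the contacts resist, then let go. The contacts are too stiff to press home by hand: swing both ejector levers up and inward to their stops, without forcing them, so that they drive the card fully home. Leave the timer, the beaker and the vial where they stand.

Things in the scene. Friction and masses are not known exactly. Their poses are not given: they have to be found in the camera images.
- card: The sensor card: a rigid green circuit board standing upright, 120 mm wide (y) x 85 mm high (z) x 5 mm thick (x), 0.1 to 0.2 kg, with a black pull tab 50 mm wide x 14 mm thick on top in the middle, 83 to 110 mm above the lower edge: hold it there, across the thickness. Chips stand 3 mm proud on one face below 65 mm. Origin: middle of the lower edge. It fits either way round.
- stand: The white storage stand, fixed, that holds the card upright at the start: foot 70 x 160 x 12 mm, with a slotted holder 32 mm high round each side edge of the card. Origin: centre of its underside; the card's lower edge rests 12 mm above it, along the stand's y. Lift the card straight out.
- logger: The logger base: fixed grey base 120 x 200 x 30 mm (x, y, z) with an aluminium post and a black card guide at each side. Origin: centre of its underside. The card's place is its y-z plane. Guides: upright channels for the card's side edges, 8 mm wide in x, backs at y = +62 and -62 mm, z = 38 to 92 mm, flared above up to 101 mm. The posts further out reach z = 133 mm.
- seat (a point): Where the middle of the card's lower edge is when the card is fully home: 34 mm above the logger's underside, on its centre. Axes as the logger.
- connector: The contact strip, fixed in the logger floor between the guides (its origin is the logger's and tells nothing of the contact height). The sinking card meets its contacts 3.5 to 8.5 mm above home: not measured, to be felt. They give 2.5 mm at about 4 N per mm in all, then stand hard; the left and right row each slip down only above about 12 N, and stay down.
- lever_left (a joint): Ejector lever on the logger's +y post, rad: 0 = open (handle leans outward, 45 degrees above horizontal), 1.22 = closed (handle 25 degrees inward past upright, at its stop). Hinge axis along the logger's x at y = +76, z = 123 mm. Handle 18 mm wide in x, 8 mm thick, 70 mm long. A 22 mm nose inboard presses on the card's top edge near its corner as it closes. Stays where left.
- lever_right (a joint): The mirror-image lever on the -y post (hinge at y = -76 mm, z = 123 mm in the logger frame); also 0 open, 1.22 rad closed inward at its stop.
- tip_left (a point): Centre of the round bar (12 mm thick, 20 mm long in x) at the tip of the left lever's handle, 70 mm from its hinge.
- tip_right (a point): Centre of the round bar (12 mm thick, 20 mm long in x) at the tip of the right lever's handle, 70 mm from its hinge.
- timer: Bystander: a flat bench timer, 68 x 62 x 20 mm, lying loose. Origin: centre of its underside.
- glass_beaker: Bystander: a small clear beaker, 51 mm across, 67 mm high, loose. Origin: centre of its underside.
- vial_a: Bystander: a white capped vial, 27 mm across, 62 mm high, loose. Origin: centre of its underside.
Mind the look-alikes: they are no part of the job. Of the things like the card, leave any that is blue; of the rest the larger one is meant.

How it is judged:
On the way:
1. with both levers still open, the card is in the guides and is pressed onto the contacts with more than 4 N (contact force between card and connector above 4 N and horizontal distance between card and seat below 0.006 m and z of card in the frame of seat below 0.0105 m and value of joint each of lever_left, lever_right below 0.3 rad), for 0.2 s.
At the end, for the whole second after the job is handed in: the card stands at rest in the guides with its lower edge within 2 mm of fully home (within 5 mm of the seat's centre sideways, upright within 0.05 rad), and both levers are closed to at least 1.12 rad of their 1.22 (z of card in the frame of seat between -0.003 and 0.002 m and horizontal distance between card and seat below 0.005 m and angle between card's own z axis and vertical below 0.05 rad and angle between the y axis of card and the y axis of logger, either way round below 0.06 rad and value of joint each of lever_left, lever_right above 1.12 rad and linear speed of card below 0.02 m/s); the robot touches nothing.
It fails at once if while both levers are open, the card is forced against the logger (guides, contacts) with more than 22 N (contact force between card and logger above 22 N and value of joint each of lever_left, lever_right below 0.3 rad).
It fails at once if a lever is pushed with more than 35 N (contact force between the fingers and lever_left above 35 N or contact force between the fingers and lever_right above 35 N).
It fails at once if a bystander is shifted by more than 3 cm (distance of any of timer, glass_beaker, vial_a from where it was at the start of the episode above 0.03 m).
It also fails if it takes over 64 s, if anything falls off the work surface, if the arm or the gripper's body presses on something with over 40 N, if the wrist force passes 120 N, or if a joint passes its speed limit or range.

ROBOT

A 6-joint arm with a two-finger parallel gripper is mounted at the origin on a cart in front of the work surface, level with it; the furniture and walls round the work are solid. World frame = base frame: x ahead of the robot, y to its left, z up, the work surface at z = 0. Lengths are in m, angles in rad, forces in N, time in s.
With the tool pointing down it reaches from about 0.375 to 0.925 m from the base axis. Payload 5.7 kg.
Tool frame: the origin (TCP) lies midway between the tips of the shut fingers; the grasp point (between the pads) lies 19 mm behind it; z points along the fingers, y is the line along which they close (so a half turn about z gives the same grasp; the last joint's range is limited). The gripper opens to 88 mm and grips with 3 to 60 N. Pads are 20 mm wide; open, the fingers measure 115 mm over their backs; the gripper's body (75 mm by 178 mm) begins 61 mm behind the grasp point.
Start: joints at [-1.389, 0.359, 1.51, -0, 1.272, -0.115], TCP at [0.175, -0.574, 0.223] pointing down, gripper open.
Joint ranges: [-2.97, 2.97], [-1.01, 2.36], [0.21, 2.38], [-0.96, 4.11], [0.2, 2.71], [-2.98, 2.98]. Speed limits (rad/s): [2.39, 2.39, 3.14, 3.14, 3.14, 3.14].

INTERFACE

Orientations are given as a rotation vector (axis times angle).
In Python, from cell import robot, grab_frame gives the robot as it stands.
- The arm moves only by the shell command python3 -m crank 'ROWS' [FORCE]. ROWS is text: rows parted by semicolons, each of 7 numbers parted by spaces: the opening, from 0 (shut) to 1 (fully open), then the shift along the world's x, y, z in mm, then the turn, a rotation vector about the world's x, y, z in rad. In form: grip x y z wx wy wz; .... A call has 1 to 10 rows; each row is the pose to reach, as a shift and turn from the pose commanded when the call began; what a row does not reach only later rows make up. A row lasts 1/8 s, in which the tool goes at most 62.5 mm and 10.7 degrees, less where a joint would pass 70% of its speed; a pose out of reach is approached as far as the arm can. A call with a gripper value outside its range is refused whole. The fingers move at their own pace and stop on an object; FORCE is the grip in N (left out, the last holds). Time passes only in rows, so rows that repeat a pose let the fingers close. It gives the time, the measured TCP pose, the force, the opening and the grip force at its end, in the units of the state.
- robot.sense(): the state, without advancing time (a new reading comes with each control period).
- grab_frame(name): name is "side" or "top" or "wrist"; returns a dict with "image" (384x512x3 uint8, red, green, blue), "mtx" (3x3 intrinsics, pixels), "R" (3x3) and "t" (3): a world point X has camera coordinates R X + t. Camera axes: x right, y down, z forward; pixel columns grow to the right and rows downward; lengths in m; the calibration is good to about 2 mm. A picture is of the moment at which its call begins. There is no depth.
- robot.sign_off(): hands the job in; it is judged then, once.
The state is a dict: "clock": time; "q": joint angles; "dq": joint speeds; "joint_efforts": joint torques, N m; "ee_pos": TCP position; "tcp_rot": TCP orientation; "contact_force": force on the tool from outside, world axes, zero at the start; "moment": the same for the moment, N m; "opening": finger opening in m; "grip_force": force on a finger pad.
Only numpy, scipy, OpenCV 4.12 (cv2) and the standard library are available. Lean on these libraries where they do the work, as an engineer would, in place of code of your own. Each camera call takes 0.05 s, during which the arm holds its last target. There are 200 camera calls.

## Working session

There is one attempt and no reset: what is moved stays moved. The work goes in short steps, Python scripts to look and compute and a shell command to move; the robot and the scene stay as the last step left them, time stands still between calls to the robot, and variables do not carry over. Pictures are saved under pics/ and viewed, at most 10 in all, crops included, and the job is handed in when it is done.

```bash
mkdir -p pics; ls
python3 - <<'E'
from cell import robot, grab_frame
import cv2,numpy as np,pickle
for n in ("side","top"):
    f=grab_frame(n); pickle.dump(f,open(f"pics/{n}.pkl","wb"))
    cv2.imwrite(f"pics/{n}.png",cv2.resize(f["image"][:,:,::-1],(800,600),interpolation=cv2.INTER_CUBIC))
    print(n,f["mtx"].round(1).tolist(),f["R"].round(3).tolist(),f["t"].round(3).tolist(),(-f["R"].T@f["t"]).round(3))
s=robot.sense();print({k:np.round(v,3).tolist() for k,v in s.items()})
E
```

```text
pics
side [[406.2, 0.0, 265.1], [0.0, 406.2, 193.6], [0.0, 0.0, 1.0]] [[-0.591, -0.806, -0.009], [-0.667, 0.496, -0.556], [0.453, -0.323, -0.831]] [0.318, 0.479, 1.092] [0.013 0.371 1.177]
top [[400.9, 0.0, 256.3], [0.0, 400.9, 198.1], [0.0, 0.0, 1.0]] [[0.015, -1.0, 0.025], [-0.998, -0.016, -0.057], [0.057, -0.024, -0.998]] [-0.073, 0.567, 1.2] [ 0.498 -0.034  1.232]
{'clock': 0.1, 'q': [-1.389, 0.359, 1.511, 0.0, 1.273, -0.115], 'dq': [0.0, -0.001, -0.002, 0.001, -0.002, 0.0], 'joint_efforts': [-0.001, -51.636, -27.14, 0.068, 0.028, -0.0], 'ee_pos': [0.175, -0.573, 0.222], 'tcp_rot': [-3.105, -0.464, 0.0], 'contact_force': [-0.961, -0.101, -0.303], 'moment': [0.031, -0.038, -0.024], 'grip_force': 0.0, 'opening': 0.088}
```

View pics/top.png

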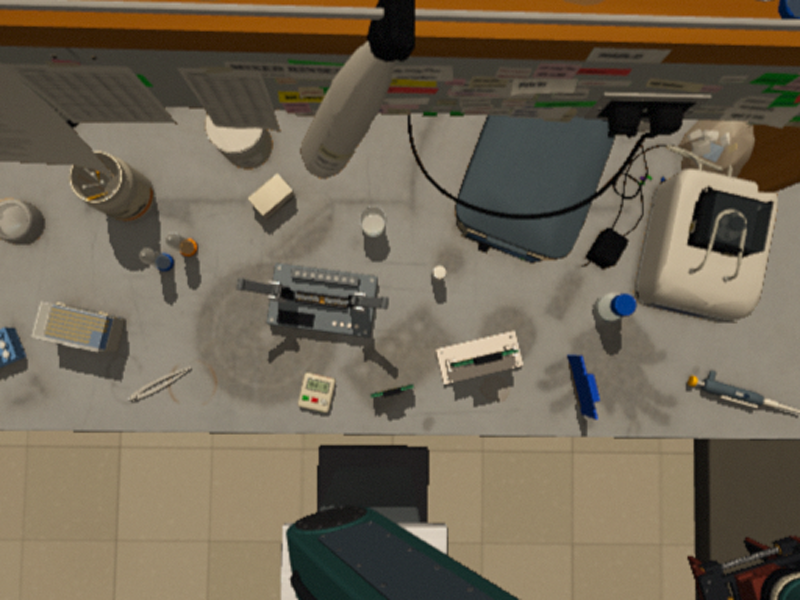

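View pics/side.png

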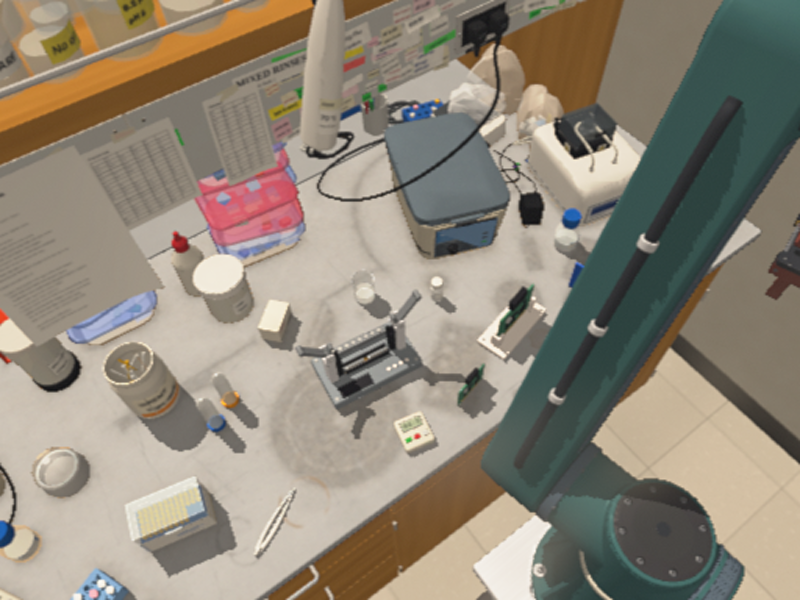

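Top view (800-px scale): the logger is at about (322,302), with lever tips at (250,286) and (380,301). The stand with the green card is at (480,357), tab at (488,358). Decoys are the small green card at (392,391) and the blue one at (583,385). The timer is at (317,392), beaker (373,225), vial (439,272). The side view shows both levers open.

```bash
cat > h.py <<'E'
import numpy as np,cv2,pickle
from cell import robot,grab_frame
from scipy.spatial.transform import Rotation as Ro
def ray(f,u,v):
    d=f["R"].T@np.linalg.solve(f["mtx"],[u,v,1.]); return -f["R"].T@f["t"],d/np.linalg.norm(d)
def onz(f,u,v,z):
    o,d=ray(f,u,v); return o+d*(z-o[2])/d[2]
def tri(*obs):
    A=np.zeros((3,3));b=np.zeros(3);L=[]
    for f,u,v in obs:
        o,d=ray(f,u,v);P=np.eye(3)-np.outer(d,d);A+=P;b+=P@o;L.append((P,o))
    X=np.linalg.solve(A,b); return X,[round(float(np.linalg.norm(P@(X-o))),4) for P,o in L]
def proj(f,X):
    c=f["R"]@np.asarray(X)+f["t"]; p=f["mtx"]@c; return p[:2]/p[2]
def snap(n,name,s=1.5625):
    f=grab_frame(n);pickle.dump(f,open(f"pics/{name}.pkl","wb"))
    cv2.imwrite(f"pics/{name}.png",cv2.resize(f["image"][:,:,::-1],None,fx=s,fy=s,interpolation=cv2.INTER_CUBIC));return f
def load(n): return pickle.load(open(f"pics/{n}.pkl","rb"))
E
python3 - <<'E'
from h import *
t=load("top");s=load("side");k=1.5625
def T(n,a,b):
    X,e=tri((t,a[0]/k,a[1]/k),(s,b[0]/k,b[1]/k));print(n,X.round(3),e)
T("tipL",(245,285),(304,351));T("tipR",(383,300),(415,297))
T("tab",(488,357),(519,297))
T("vial",(439,271),(437,279));T("beaker",(373,217),(363,277))
for n,p in dict(stA=(436,351),stB=(516,333),stC=(523,367),stD=(446,385),stc=(480,357)).items(): print(n,onz(t,p[0]/k,p[1]/k,.03).round(3))
for n,p in dict(lgA=(275,265),lgB=(378,275),lgC=(374,342),lgD=(268,328)).items(): print(n,onz(t,p[0]/k,p[1]/k,.03).round(3))
f=grab_frame("wrist");print((-f["R"].T@f["t"]),f["R"].round(3).tolist(),f["mtx"][0,0]);r=robot.sense();print(r["ee_pos"])
E
```

```text
tipL [0.597 0.204 0.168] [0.0, 0.0]
tipR [ 0.575 -0.031  0.163] [0.0005, 0.0005]
tab [ 0.479 -0.221  0.11 ] [0.0011, 0.0011]
vial [ 0.638 -0.134  0.068] [0.0007, 0.0007]
beaker [ 0.738 -0.009  0.068] [0.0007, 0.0007]
stA [ 0.489 -0.133  0.03 ]
stB [ 0.526 -0.287  0.03 ]
stC [ 0.46  -0.301  0.03 ]
stD [ 0.424 -0.153  0.03 ]
stc [ 0.478 -0.218  0.03 ]
lgA [0.649 0.179 0.03 ]
lgB [ 0.633 -0.019  0.03 ]
lgC [ 0.504 -0.014  0.03 ]
lgD [0.528 0.189 0.03 ]
[ 0.25586198 -0.55042876  0.38410998] [[0.293, -0.956, -0.003], [-0.911, -0.28, 0.303], [-0.29, -0.086, -0.953]] 331.4983036657578
[ 0.17535938 -0.5732433   0.2220031 ]
```

```bash
python3 -m crank '1 300 350 40 0 0 1.5; 1 300 350 40 0 0 1.5; 1 300 350 40 0 0 1.5; 1 300 350 40 0 0 1.5; 1 300 350 40 0 0 1.5; 1 300 350 40 0 0 1.5; 1 300 350 40 0 0 1.5; 1 300 350 40 0 0 1.5; 1 300 350 40 0 0 1.5; 1 300 350 40 0 0 1.5'
python3 - <<'E'
from h import *
snap("wrist","w1"); f=snap("top","t1")
E
```

```text
clock: 1.4
ee_pos: [0.4748, -0.2241, 0.2623]
tcp_rot: [-1.96, -2.454, 0.001]
contact_force: [-0.6, 0.2, -0.6]
opening: 0.0877
grip_force: 0.0
```

View pics/w1.png

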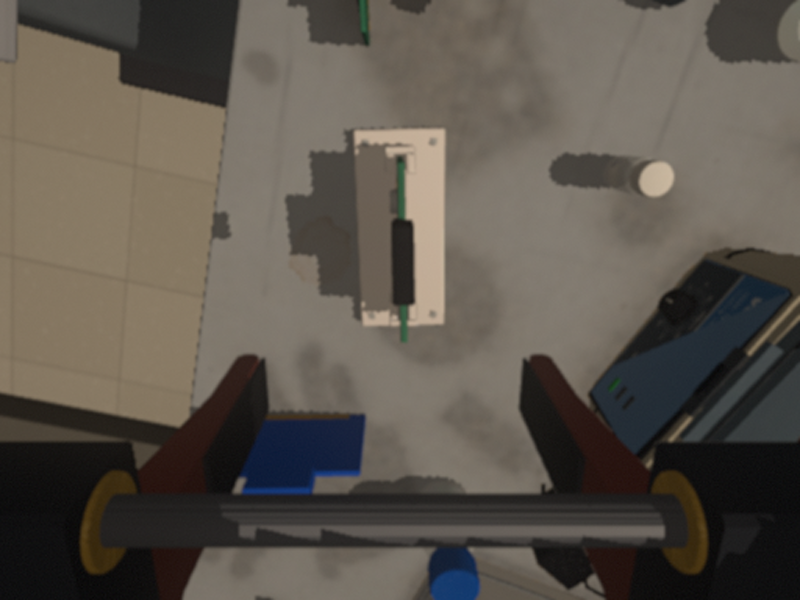

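The wrist view shows the stand with the green card. The tab's dark top spans about (393–413, 220–303) and the card's top edge runs from (401,155) to (404,340).

```bash
cat > m.py <<'E'
from h import *
def blob(mask,c):
    n,l,st,ce=cv2.connectedComponentsWithStats(mask.astype(np.uint8)); i=np.argmin(np.where(st[:,4]>8,np.hypot(*(ce-c).T),1e9)[1:])+1
    p=np.argwhere(l==i)[:,::-1].astype(np.float32); return p,cv2.minAreaRect(p)
E
python3 - <<'E'
from m import *
f=load("w1");im=f["image"].astype(int);k=1.5625
sub=im.max(2)<50
p,r=blob(sub[130:205,245:275],(12,38));b=cv2.boxPoints(r)+[245,130];print("tab",r,b.round(1).tolist())
X=np.array([onz(f,*q,.122) for q in b]);print(X.round(4),X.mean(0))
g=(im[...,1]>im[...,0]+25)&(im[...,1]>im[...,2]+8)
p,r=blob(g[60:220,240:280],(17,30));print(len(p))
ys=[q for q in np.argwhere(g[90:225,245:275])+[90,245]]
ys=np.array(ys);lo=ys[ys[:,0]>200];hi=ys[ys[:,0]<130]
print(ys[:,0].min(),ys[:,0].max(),lo.mean(0),hi.mean(0))
A=onz(f,hi[:,1].mean(),ys[:,0].min(),.097);B=onz(f,lo[:,1].mean(),ys[:,0].max()+1,.097);print("top edge",A,B,np.linalg.norm(A-B),"mid",(A+B)/2,"yaw",np.arctan2(-(A-B)[0],(A-B)[1]))
# stand foot
w=(im.min(2)>140);p,r=blob(w[70:220,220:300],(45,75));b=cv2.boxPoints(r)+[220,70];print([onz(f,*q,.012).round(4).tolist() for q in b],len(p))
Q=np.array([onz(f,*q,.012) for q in b]);print("stand c",Q.mean(0),[np.linalg.norm(Q[i]-Q[i-1]).round(4) for i in range(4)])
s=robot.sense();print(s["ee_pos"],Ro.from_rotvec(s["tcp_rot"]).as_matrix()[:,1])
E
```

```text
tab ((12.0, 37.0), (54.0, 12.0), 90.0) [[251.0, 140.0], [263.0, 140.0], [263.0, 194.0], [251.0, 194.0]]
[[ 0.4668 -0.1919  0.122 ]
 [ 0.4775 -0.1894  0.122 ]
 [ 0.4896 -0.2401  0.122 ]
 [ 0.4783 -0.2426  0.122 ]] [ 0.47802603 -0.21600865  0.122     ]
105
104 218 [209.33962264 258.01886792] [116.16455696 256.10126582]
top edge [ 0.46471875 -0.16102272  0.097     ] [ 0.49359927 -0.27656256  0.097     ] 0.11909465845225611 mid [ 0.47915901 -0.21879264  0.097     ] yaw 0.244942491317346
[[0.4288, -0.1493, 0.012], [0.4924, -0.1349, 0.012], [0.5316, -0.2868, 0.012], [0.4604, -0.3031, 0.012]] 2712
stand c [ 0.47829868 -0.21852516  0.012     ] [np.float64(0.157), np.float64(0.0652), np.float64(0.157), np.float64(0.0731)]
[ 0.47461505 -0.22459969  0.26236702] [ 9.75301389e-01  2.20876880e-01 -7.77010862e-04]
```

```bash
python3 -m crank '1 4 6 -60 0 0 0.02; 1 4 6 -110 0 0 0.02; 1 4 6 -145 0 0 0.02; 1 4 6 -169 0 0 0.02; 1 4 6 -169 0 0 0.02; 0 4 6 -169 0 0 0.02; 0 4 6 -169 0 0 0.02; 0 4 6 -169 0 0 0.02; 0 4 6 -169 0 0 0.02; 0 4 6 -169 0 0 0.02' 40
```

```text
clock: 2.75
ee_pos: [0.4796, -0.2177, 0.0938]
tcp_rot: [1.932, 2.477, -0.0]
contact_force: [0.8, -0.4, 0.5]
opening: 0.0409
grip_force: 0.0
```

```bash
python3 -m crank '0 0 0 0 0 0 0; 0 0 0 0 0 0 0; 0 0 0 0 0 0 0; 0 0 0 0 0 0 0; 0 0 0 0 0 0 0; 0 0 0 0 0 0 0; 0 0 0 0 0 0 0'
```

```text
clock: 3.62
ee_pos: [0.4794, -0.2177, 0.0936]
tcp_rot: [-1.932, -2.477, 0.0]
contact_force: [1.0, 0.5, -0.1]
opening: 0.0136
grip_force: 40.0
```

```bash
python3 -m crank '0 0 0 5 0 0 0; 0 0 0 12 0 0 0; 0 0 0 22 0 0 0; 0 0 0 35 0 0 0; 0 0 0 60 0 0 0; 0 0 0 110 0 0 0; 0 0 0 160 0 0 0; 0 0 0 206 0 0 0; 0 0 0 206 0 0 0; 0 0 0 206 0 0 0'
python3 - <<'E'
from h import *
snap("wrist","w2")
E
```

```text
clock: 4.88
ee_pos: [0.479, -0.2174, 0.2995]
tcp_rot: [-1.932, -2.477, 0.0]
contact_force: [-0.7, -0.0, -1.4]
opening: 0.0138
grip_force: 40.0
```

View pics/w2.png

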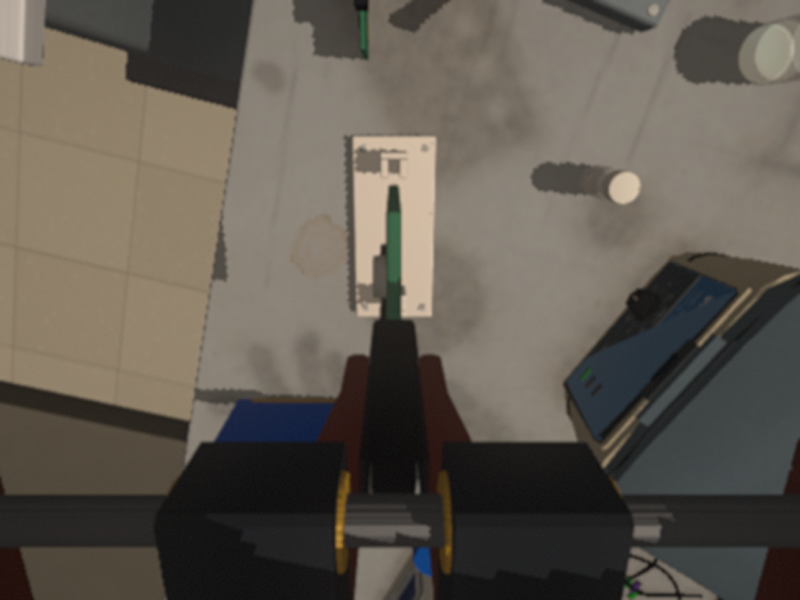

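Card is held straight; its lower corner on the +y side is at (394,187). Next I'll look at the logger.

```bash
python3 -m crank '0 15 40 0 0 0 -0.05; 0 35 90 0 0 0 -0.13; 0 55 145 0 0 0 -0.21; 0 75 200 0 0 0 -0.29; 0 90 235 0 0 0 -0.33; 0 96 247 0 0 0 -0.345; 0 96 247 0 0 0 -0.345; 0 96 247 0 0 0 -0.345'
python3 - <<'E'
from h import *
snap("wrist","w3");snap("top","t3");snap("side","s3")
E
```

```text
clock: 5.92
ee_pos: [0.5748, 0.028, 0.2991]
tcp_rot: [-2.329, -2.108, 0.002]
contact_force: [1.3, 0.8, -0.4]
opening: 0.0138
grip_force: 40.0
```

View pics/w3.png

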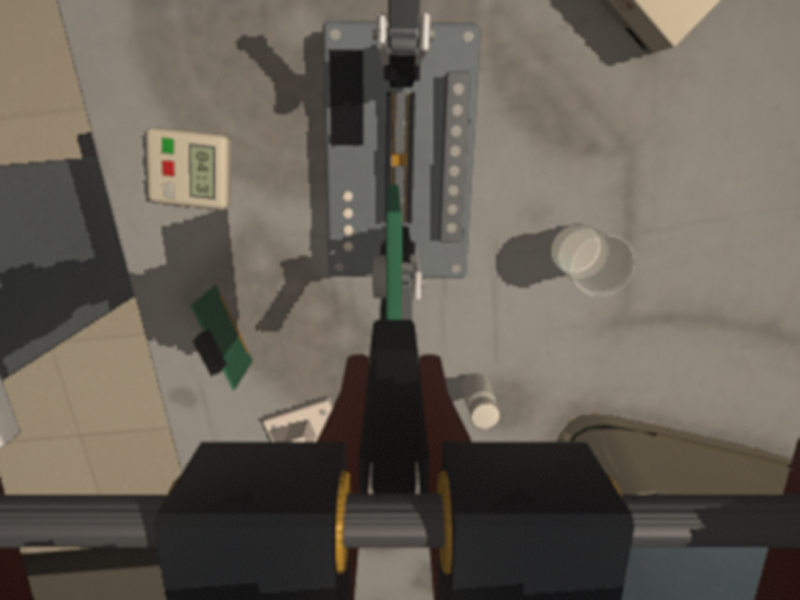

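The wrist view shows the base's four screws at about (335,34), (469,36), (456,268), (340,267), and the card's lower corner at (394,187). The connector slot runs between the guides below.

```bash
cat >> m.py <<'E'
def screws(f,pts,z=.03,w=6):
    im=f["image"].astype(np.float32).mean(2);o=[]
    for u,v in pts:
        u0,v0=int(round(u)),int(round(v));P=im[v0-w:v0+w+1,u0-w:u0+w+1];W=np.clip(P-np.median(P)-12,0,None)
        yy,xx=np.mgrid[-w:w+1,-w:w+1];W=W*(np.hypot(xx,yy)<w-1);o.append((u0+(W*xx).sum()/W.sum(),v0+(W*yy).sum()/W.sum()))
    return np.array(o),np.array([onz(f,*q,z) for q in o])
E
python3 - <<'E'
from m import *
k=1.5625;f=load("w3")
o,X=screws(f,np.array([(335,34),(469,36),(456,268),(340,267)])/k)
print((o*k).round(1).tolist(),X.round(4).tolist(),X.mean(0))
c=np.array([(325,23),(480,24),(467,275),(329,275)])/k
C=np.array([onz(f,*q,.03) for q in c])
for Q in (X,C):
    print("c",Q.mean(0).round(4),[np.linalg.norm(Q[i]-Q[(i+1)%4]).round(4) for i in range(4)],"yaws",[round(float(np.arctan2(-(a-b)[0],(a-b)[1])),4) for a,b in ((Q[0],Q[3]),(Q[1],Q[2]))],[round(float(np.arctan2((a-b)[1],(a-b)[0])),4) for a,b in ((Q[1],Q[0]),(Q[2],Q[3]))])
s=robot.sense();M=Ro.from_rotvec(s["tcp_rot"]).as_matrix();e=s["ee_pos"];print(e,"yaw tool y",np.arctan2(M[1,1],M[0,1]),M[:,2])
# card corner check in w2,w3
for n,p in(("w3",e),):
    g=load(n);q=onz(g,394/k,187/k,p[2]-.0816);print("card corner rel tool",M.T@(q-p), "expected pix",(proj(g,p+M@[.06,0,.0816])*k).round(1))
im=f["image"].astype(int);g=(im[...,1]>im[...,0]+20)&(im[...,1]>im[...,2]+5)
for v in range(118,206,6): x=np.where(g[v,235:275])[0]+235; print(v,x.min() if len(x) else None,x.max() if len(x) else None,end="; ")
# lever tip from t3,s3
E
```

```text
[[334.7, 33.6], [468.0, 35.5], [455.5, 267.9], [338.5, 265.8]] [[0.546, 0.1836, 0.03], [0.6457, 0.1723, 0.03], [0.625, -0.0072, 0.03], [0.5252, 0.0045, 0.03]] [0.58550008 0.08828961 0.03      ]
c [0.5855 0.0883 0.03  ] [np.float64(0.1003), np.float64(0.1807), np.float64(0.1005), np.float64(0.1803)] yaws [-0.1156, -0.1148] [-0.1126, -0.1173]
c [0.5863 0.0883 0.03  ] [np.float64(0.1161), np.float64(0.1948), np.float64(0.1191), np.float64(0.1956)] yaws [-0.1213, -0.1059] [-0.1052, -0.0986]
[0.57510284 0.02800607 0.29962338] yaw tool y -0.10045931621389043 [-3.37893858e-04 -2.33730735e-04 -9.99999916e-01]
card corner rel tool [0.05752286 0.000331   0.08158458] expected pix [393.3 181.5]
118 None None; 124 250 253; 130 253 254; 136 248 256; 142 248 256; 148 248 257; 154 247 257; 160 247 257; 166 248 257; 172 248 256; 178 248 256; 184 248 256; 190 248 256; 196 247 256; 202 247 256;
```

```bash
python3 -m crank '0 5 30 0 0 0 -0.007; 0 10.5 62 0 0 0 -0.0145; 0 10.5 62 0 0 0 -0.0145; 0 10.5 62 -40 0 0 -0.0145; 0 10.5 62 -80 0 0 -0.0145; 0 10.5 62 -100 0 0 -0.0145; 0 10.5 62 -103 0 0 -0.0145; 0 10.5 62 -103 0 0 -0.0145; 0 10.5 62 -103 0 0 -0.0145'
python3 - <<'E'
from h import *
f=snap("wrist","w4");snap("top","t4");snap("side","s4")
im=f["image"];cv2.imwrite("pics/w4c.png",cv2.resize(im[0:240,140:400,::-1],None,fx=2.5,fy=2.5,interpolation=cv2.INTER_CUBIC))
s=robot.sense();M=Ro.from_rotvec(s["tcp_rot"]).as_matrix();print("yaw",np.arctan2(M[1,1],M[0,1]),s["ee_pos"])
E
```

```text
clock: 7.2
ee_pos: [0.5869, 0.0909, 0.198]
tcp_rot: [2.343, 2.091, 0.003]
contact_force: [0.4, -1.3, -1.6]
opening: 0.0141
grip_force: 40.0
yaw -0.1134548996602905 [0.58652281 0.09122463 0.19756206]
```

View pics/w4c.png

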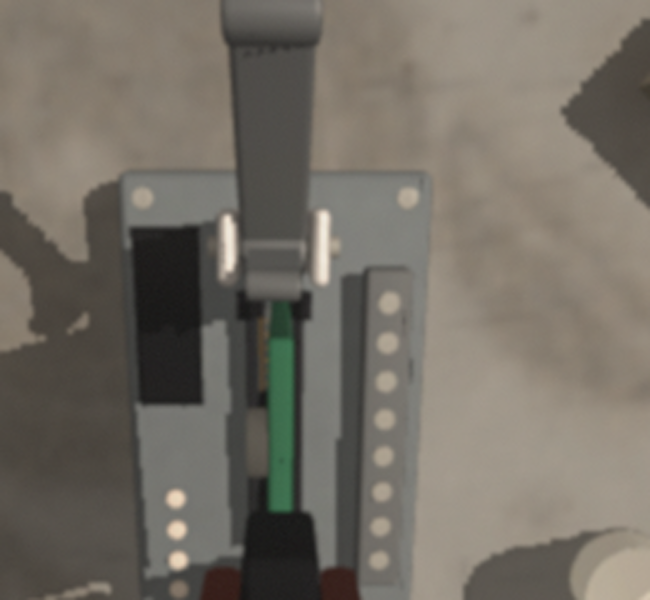

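Crop: the card's lower corner is at about (281,308). The guide and bracket midline is at about x=275, so the card sits about 2 mm too far in +x. I'll check this numerically.

Run:
```python
from m import *
f=load("w4");e=np.array([.5867,.0910,.1977])
P=np.array([(142,197),(408,198)])/2.5+[140,0]
o,X=screws(f,P);print(o,X,X.mean(0))
y=-.115;ex=np.array([np.cos(y),np.sin(y),0]);ey=np.array([-np.sin(y),np.cos(y),0])
S=X.mean(0);c=S-ey*.09;print("logger centre",c)
def lg(p): d=p-c;return (d@ex).round(4),(d@ey).round(4)
print("tcp",lg(e))
g=lambda u,v:(u/2.5+140,v/2.5)
print("card low corner",lg(onz(f,*g(281,308),.116)),"top y tab",lg(onz(f,*g(280,512),.226)))
for a in((239,300),(311,300)):print("guide z.101",lg(onz(f,*g(*a),.101)))
for a in((218,245),(331,245)):print("bracket z.13",lg(onz(f,*g(*a),.133)))
im=f["image"].astype(int);G=(im[...,1]>im[...,0]+20)&(im[...,1]>im[...,2]+5)
for v in range(124,200,12):
    x=np.where(G[v,235:270])[0]+235;print(v,x.min() if len(x) else 0,x.max() if len(x) else 0,end="; ")
```

```text
[[196.6771301   78.47452105]
 [303.02317989  78.33823045]] [[0.54599111 0.18331859 0.03      ]
 [0.64587315 0.17208687 0.03      ]] [0.59593213 0.17770273 0.03      ]
logger centre [0.58560493 0.0882972  0.03      ]
tcp (np.float64(0.0008), np.float64(0.0028))
card low corner (np.float64(0.0021), np.float64(0.0578)) top y tab (np.float64(0.0015), np.float64(0.0353))
guide z.101 (np.float64(-0.0107), np.float64(0.0585))
guide z.101 (np.float64(0.0114), np.float64(0.0586))
bracket z.13 (np.float64(-0.0147), np.float64(0.0761))
bracket z.13 (np.float64(0.0152), np.float64(0.0762))
124 250 255; 136 248 257; 148 248 257; 160 247 257; 172 248 257; 184 248 256; 196 247 256;
```

```bash
python3 -m crank '0 -1.7 -1.2 0 0 0 -0.001; 0 -1.7 -1.2 0 0 0 -0.001; 0 -1.7 -1.2 -4 0 0 -0.001; 0 -1.7 -1.2 -8 0 0 -0.001; 0 -1.7 -1.2 -11 0 0 -0.001; 0 -1.7 -1.2 -14 0 0 -0.001; 0 -1.7 -1.2 -17 0 0 -0.001; 0 -1.7 -1.2 -20 0 0 -0.001; 0 -1.7 -1.2 -20 0 0 -0.001'; python3 -c "
from h import *
print(robot.sense()['contact_force'],robot.sense()['moment'],robot.sense()['ee_pos'])"
```

```text
clock: 8.48
ee_pos: [0.5841, 0.09, 0.1763]
tcp_rot: [-2.345, -2.09, 0.001]
contact_force: [0.1, -0.1, -1.3]
opening: 0.0138
grip_force: 40.0
[ 0.07802611 -0.09690381 -1.25996148] [-0.01831502 -0.05904533  0.01418891] [0.5840691  0.09004589 0.17633219]
```

```bash
python3 -m crank '0 0 0 -3 0 0 0; 0 0 0 -6 0 0 0; 0 0 0 -9 0 0 0; 0 0 0 -12 0 0 0; 0 0 0 -12 0 0 0'; python3 -m crank '0 0 0 -4 0 0 0; 0 0 0 -8 0 0 0; 0 0 0 -12 0 0 0; 0 0 0 -16 0 0 0; 0 0 0 -16 0 0 0'
```

```text
clock: 9.1
ee_pos: [0.5842, 0.0901, 0.1643]
tcp_rot: [-2.345, -2.09, 0.001]
contact_force: [-0.3, 0.3, -1.4]
opening: 0.0136
grip_force: 40.0
clock: 9.72
ee_pos: [0.5841, 0.09, 0.1482]
tcp_rot: [-2.345, -2.09, 0.001]
contact_force: [-0.6, -0.9, -1.4]
opening: 0.0138
grip_force: 40.0
```

```bash
python3 -m crank '0 0 0 -4 0 0 0; 0 0 0 -8 0 0 0; 0 0 0 -12 0 0 0; 0 0 0 -15 0 0 0; 0 0 0 -18 0 0 0; 0 0 0 -20 0 0 0; 0 0 0 -20 0 0 0'; for i in 1 2; do python3 -m crank '0 0 0 -1 0 0 0; 0 0 0 -2 0 0 0; 0 0 0 -2 0 0 0' ; done
```

```text
clock: 10.6
ee_pos: [0.5842, 0.09, 0.1285]
tcp_rot: [-2.345, -2.091, 0.0]
contact_force: [0.3, -0.3, -0.9]
opening: 0.0136
grip_force: 40.0
clock: 10.98
ee_pos: [0.5842, 0.0901, 0.1266]
tcp_rot: [-2.345, -2.091, 0.0]
contact_force: [0.8, -0.6, -0.4]
opening: 0.0137
grip_force: 40.0
clock: 11.35
ee_pos: [0.5842, 0.09, 0.1245]
tcp_rot: [-2.345, -2.091, 0.0]
contact_force: [-0.5, -0.3, -1.2]
opening: 0.0139
grip_force: 40.0
```

```bash
for i in 1 2 3; do python3 -m crank '0 0 0 -0.5 0 0 0; 0 0 0 -1 0 0 0; 0 0 0 -1 0 0 0' | egrep 'ee_pos|contact'; done
```

```text
ee_pos: [0.5842, 0.0901, 0.1236]
contact_force: [0.7, 0.8, -1.3]
ee_pos: [0.5842, 0.0901, 0.1226]
contact_force: [-0.2, 0.2, 0.3]
ee_pos: [0.5842, 0.0901, 0.1216]
contact_force: [0.1, 0.5, -0.3]
```

```bash
for i in 1 2; do python3 -m crank '0 0 0 -0.5 0 0 0; 0 0 0 -1 0 0 0; 0 0 0 -1 0 0 0' | egrep 'ee_pos|contact'; done
```

```text
ee_pos: [0.5842, 0.0901, 0.1206]
contact_force: [-0.4, 0.5, -0.8]
ee_pos: [0.5843, 0.0901, 0.1198]
contact_force: [0.1, -0.0, 1.3]
```

Resistance may be starting here, so I'll use half-millimetre steps.

```bash
for i in 1 2; do python3 -m crank '0 0 0 -0.5 0 0 0; 0 0 0 -0.5 0 0 0' | egrep 'ee_pos|contact'; done
```

```text
ee_pos: [0.5844, 0.0901, 0.1193]
contact_force: [-0.1, 0.1, 2.2]
ee_pos: [0.5844, 0.0901, 0.1189]
contact_force: [-2.2, -1.1, 4.8]
```

```bash
python3 -m crank '0 0 0 -0.5 0 0 0; 0 0 0 -0.5 0 0 0'| egrep 'ee_pos|contact'; python3 -m crank '0 0 0 -0.3 0 0 0; 0 0 0 -0.3 0 0 0; 0 0 0 -0.3 0 0 0; 0 0 0 -0.3 0 0 0; 0 0 0 -0.3 0 0 0'
```

```text
ee_pos: [0.5844, 0.0901, 0.1185]
contact_force: [-1.8, -0.5, 6.4]
clock: 14.6
ee_pos: [0.5844, 0.0901, 0.1183]
tcp_rot: [2.345, 2.091, 0.0]
contact_force: [-1.0, -0.5, 7.7]
opening: 0.0132
grip_force: 40.0
```

```bash
python3 -m crank '0 0 0 -0.4 0 0 0; 0 0 0 -0.4 0 0 0; 0 0 0 -0.4 0 0 0; 0 0 0 -0.4 0 0 0'| egrep 'ee_pos|contact'; python3 -m crank '0.5 0 0 0 0 0 0; 0.5 0 0 0 0 0 0; 0.5 0 0 0 0 0 0; 0.5 0 0 0 0 0 0; 0.5 0 0 0 0 0 0'
```

```text
ee_pos: [0.5845, 0.0901, 0.118]
contact_force: [-1.1, 0.7, 7.7]
clock: 15.72
ee_pos: [0.5842, 0.09, 0.1173]
tcp_rot: [-2.345, -2.091, 0.0]
contact_force: [-0.1, 0.3, 0.1]
opening: 0.0438
grip_force: 0.0
```

Pressed with about 8–9 N for over a second, then released. Next I'll raise the tool, shut the fingers and check the card and levers.

```bash
python3 -m crank '0.5 0 0 10 0 0 0; 0.5 0 0 25 0 0 0; 0.5 0 0 50 0 0 0; 0 0 0 90 0 0 0; 0 0 0 122 0 0 0; 0 7 55 122 0 0 0; 0 14 110 122 0 0 0; 0 19.5 157 122 0 0 0; 0 19.5 157 122 0 0 0; 0 19.5 157 122 0 0 0'
python3 - <<'E'
from h import *
f=snap("side","s5");im=f["image"]
cv2.imwrite("pics/s5c.png",cv2.resize(im[170:290,170:300,::-1],None,fx=5,fy=5,interpolation=cv2.INTER_CUBIC))
c=np.array([.5855,.0883,0]);y=-.115;ey=np.array([-np.sin(y),np.cos(y),0])
for n,p in dict(tipL=c+ey*.1255+[0,0,.1725],tipR=c-ey*.1255+[0,0,.1725],tabTop=c+[0,0,.1485]).items():
    print(n,p,((proj(f,p)-[170,170])*5).round(0),proj(load("t3"),p)*1.5625)
E
```

```text
clock: 16.98
ee_pos: [0.6037, 0.2467, 0.2401]
tcp_rot: [2.344, 2.091, -0.0]
contact_force: [0.3, 0.2, -0.4]
opening: 0.0002
grip_force: 0.0
tipL [0.59990071 0.21297105 0.1725    ] [105. 274.] [239.10031681 282.80315749]
tipR [ 0.57109929 -0.03637105  0.1725    ] [489.  92.] [386.59521028 302.23593664]
tabTop [0.5855 0.0883 0.1485] [306. 202.] [314.58631407 293.70334856]
```

View pics/s5c.png

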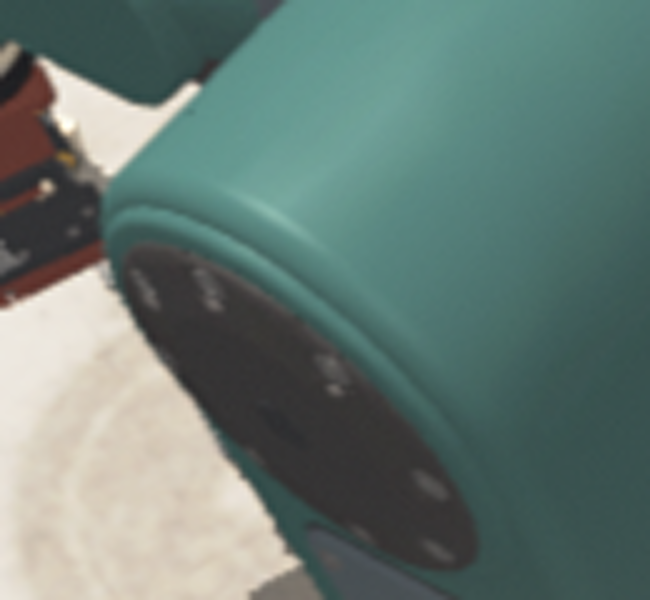

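The arm hides the logger in this side view: only the teal link shows, over the whole crop. The computed left tip matches the first top view at about (239,283), so I'll approach it by feel.

```bash
python3 -m crank '0 0 0 -35 0 0 0; 0 0 0 -65 0 0 0; 0 0 0 -75 0 0 0; 0 0 0 -75 0 0 0; 0 -0.6 -5 -75 0 0 0; 0 -1.2 -10 -75 0 0 0; 0 -1.6 -14 -75 0 0 0; 0 -1.6 -14 -75 0 0 0'
python3 -m crank '0 -0.3 -3 0 0 0 0; 0 -0.7 -6 1 0 0 0; 0 -1 -9 2.5 0 0 0; 0 -1.4 -12 5 0 0 0; 0 -1.4 -12 5 0 0 0'
```

```text
clock: 18.02
ee_pos: [0.6023, 0.2327, 0.1648]
tcp_rot: [2.345, 2.09, 0.0]
contact_force: [0.7, 0.7, 0.3]
opening: 0.0003
grip_force: 0.0
clock: 18.65
ee_pos: [0.6011, 0.2221, 0.1703]
tcp_rot: [-2.344, -2.09, -0.004]
contact_force: [-0.7, 4.9, 3.9]
opening: 0.0006
grip_force: 2.5
```

```bash
python3 -m crank '0 -0.6 -5 4 0 0 0; 0 -1.2 -10 7 0 0 0; 0 -1.8 -15.5 10 0 0 0; 0 -2.5 -22 12.5 0 0 0; 0 -3.3 -29 14 0 0 0; 0 -3.3 -29 14 0 0 0'
python3 -m crank '0 -0.5 -4.5 0.5 0 0 0; 0 -1 -9 1 0 0 0; 0 -1.6 -14 1 0 0 0; 0 -1.6 -14 1 0 0 0'
```

```text
clock: 19.4
ee_pos: [0.5972, 0.1906, 0.1832]
tcp_rot: [2.345, 2.09, -0.003]
contact_force: [-0.0, 0.2, -0.3]
opening: 0.0004
grip_force: 0.0
clock: 19.9
ee_pos: [0.5956, 0.1772, 0.1842]
tcp_rot: [2.345, 2.09, -0.002]
contact_force: [-0.5, 0.2, 0.5]
opening: 0.0006
grip_force: 0.0
```

Force has dropped to zero, so I'll check whether the lever moved ahead or was missed.

Run:
```python
from h import *
a=snap("wrist","w6")["image"];t=snap("top","t6")["image"]
A=cv2.resize(a,(533,400));B=cv2.resize(t[150:250,130:280],(267*2//2,178),interpolation=cv2.INTER_CUBIC)
C=np.zeros((400,800,3),np.uint8);C[:,:533]=A;C[:178,533:]=B;cv2.imwrite("pics/c6.png",C[:,:,::-1])
```

```text
(no output)
```

View pics/c6.png

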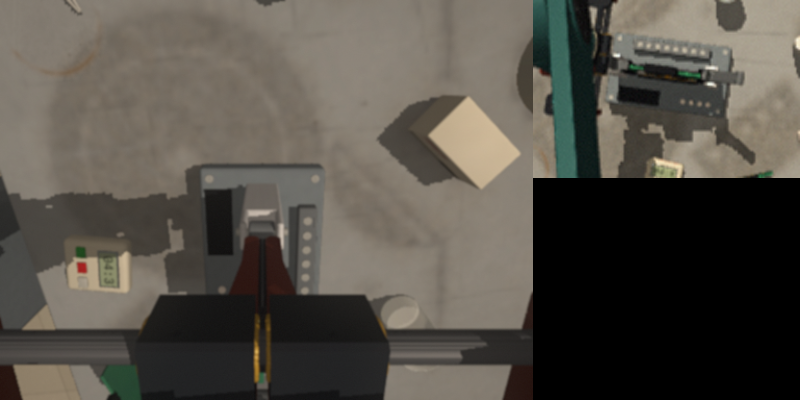

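Wrist view: no handle leans outward any more, only the post and bracket at about (262,210), so the lever is upright or inward ahead of the fingers. The top inset shows the card between the guides with the right lever still open. I'll continue inward gently.

```bash
python3 -m crank '0 -0.4 -3.5 0 0 0 0; 0 -0.8 -7 -0.5 0 0 0; 0 -1.2 -10 -1 0 0 0; 0 -1.2 -10 -1 0 0 0'|egrep 'ee|con'
python3 -m crank '0 -0.3 -2.5 -0.5 0 0 0; 0 -0.6 -5 -1 0 0 0; 0 -0.6 -5 -1 0 0 0'|egrep 'ee|con'
python3 -m crank '0 -0.2 -2 -0.7 0 0 0; 0 -0.5 -4 -1.4 0 0 0; 0 -0.5 -4 -1.4 0 0 0'|egrep 'ee|con'
```

```text
ee_pos: [0.5946, 0.1676, 0.1834]
contact_force: [-0.7, 0.6, 0.5]
ee_pos: [0.5941, 0.163, 0.1824]
contact_force: [-0.0, 1.9, 2.2]
ee_pos: [0.5938, 0.1591, 0.1813]
contact_force: [-1.3, 3.1, 4.3]
```

```bash
python3 -m crank '0 0 0 3 0 0 0; 0 0 0 3 0 0 0'|egrep 'ee|con'
python3 -m crank '0 -0.1 -1 -0.3 0 0 0; 0 -0.2 -2 -0.6 0 0 0; 0 -0.2 -2 -0.6 0 0 0'|egrep 'ee|con'
python3 -m crank '0 -0.1 -1 -0.3 0 0 0; 0 -0.2 -2 -0.6 0 0 0; 0 -0.2 -2 -0.6 0 0 0'|egrep 'ee|con'
```

```text
ee_pos: [0.5933, 0.1586, 0.1838]
contact_force: [-0.0, 0.3, 1.5]
ee_pos: [0.5932, 0.1574, 0.1834]
contact_force: [-1.4, 4.5, 2.3]
ee_pos: [0.5931, 0.1557, 0.183]
contact_force: [-1.3, 5.9, 3.4]
```

```bash
for i in 1 2 3; do python3 -m crank '0 -0.1 -0.7 -0.3 0 0 0; 0 -0.2 -1.4 -0.6 0 0 0; 0 -0.2 -1.4 -0.6 0 0 0'|egrep 'ee|con'; done
```

```text
ee_pos: [0.593, 0.1546, 0.1826]
contact_force: [-1.4, 7.5, 4.8]
ee_pos: [0.5929, 0.1535, 0.1822]
contact_force: [-2.2, 7.5, 5.6]
ee_pos: [0.5928, 0.1524, 0.1818]
contact_force: [-2.2, 8.6, 5.5]
```

```bash
for i in 1 2 3; do python3 -m crank '0 -0.1 -0.6 -0.2 0 0 0; 0 -0.1 -1.2 -0.5 0 0 0; 0 -0.1 -1.2 -0.5 0 0 0'|egrep 'ee|con'; done
```

```text
ee_pos: [0.5929, 0.1523, 0.1817]
contact_force: [-3.5, 12.6, 8.0]
ee_pos: [0.5929, 0.1522, 0.1817]
contact_force: [-3.8, 15.3, 10.6]
ee_pos: [0.593, 0.1521, 0.1817]
contact_force: [-3.8, 18.7, 13.2]
```

The left lever is at its stop: the fingers no longer advance and the force is rising. I'll back off and go round to the right lever.

```bash
python3 -m crank '0 0.5 6 1 0 0 0; 0 1.5 16 10 0 0 0; 0 1.5 16 50 0 0 0; 0 0 0 62 0 0 0; 0 -7 -55 62 0 0 0; 0 -14 -115 62 0 0 0; 0 -20 -172 62 0 0 0; 0 -25.5 -220 62 0 0 0; 0 -25.5 -220 62 0 0 0; 0 -25.5 -220 62 0 0 0'
python3 - <<'E'
from h import *
snap("wrist","w7");s=robot.sense();d=s["ee_pos"]-[.5855,.0883,0];print(d@[.115,.9934,0],d[2])
E
```

```text
clock: 25.75
ee_pos: [0.5661, -0.0732, 0.241]
tcp_rot: [-2.346, -2.088, 0.001]
contact_force: [-0.1, 0.2, -0.2]
opening: 0.0003
grip_force: 0.0
-0.16192659821676494 0.24109313224937814
```

View pics/w7.png

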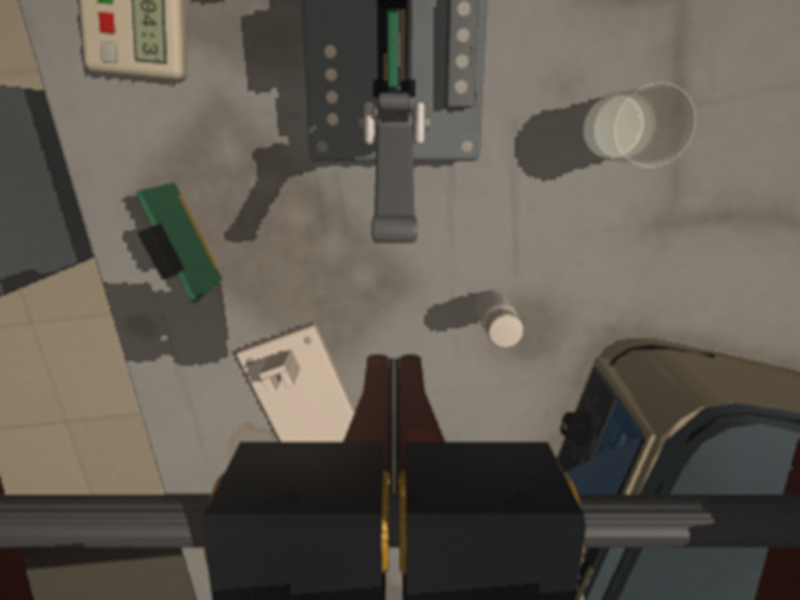

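The right lever is still open, its tip bar at (394,228), in line with the shut fingers. The card sits in the slot at (394,50).

```bash
python3 -m crank '0 0 0 -35 0 0 0; 0 0 0 -65 0 0 0; 0 0 0 -76 0 0 0; 0 0 0 -76 0 0 0; 0 0.6 5 -76 0 0 0; 0 1.2 10 -76 0 0 0; 0 1.9 16 -76 0 0 0; 0 1.9 16 -76 0 0 0'|egrep 'ee|con'
python3 -m crank '0 0.3 3 0 0 0 0; 0 0.7 6 1 0 0 0; 0 1 9 2.5 0 0 0; 0 1.4 12 5 0 0 0; 0 2 17 9 0 0 0; 0 2.6 22 12 0 0 0; 0 3.2 27.5 15 0 0 0; 0 3.9 34 17.5 0 0 0; 0 4.7 41 19 0 0 0; 0 4.7 41 19 0 0 0'|egrep 'ee|con'
```

```text
ee_pos: [0.5688, -0.0562, 0.1659]
contact_force: [-0.1, 0.2, -0.3]
ee_pos: [0.5737, -0.0146, 0.1846]
contact_force: [0.1, -0.0, -0.2]
```

```bash
python3 -m crank '0 0.6 5 0.5 0 0 0; 0 1.1 10 1 0 0 0; 0 1.6 14 1 0 0 0; 0 2.1 18 1 0 0 0; 0 2.5 22 1 0 0 0; 0 2.9 25.5 0 0 0 0; 0 2.9 25.5 0 0 0 0'|egrep 'ee|con'
python3 -m crank '0 0.2 2 0 0 0 0; 0 0.4 4 -0.5 0 0 0; 0 0.4 4 -0.5 0 0 0'|egrep 'ee|con'
python3 -m crank '0 0.2 2 -0.5 0 0 0; 0 0.4 4 -1 0 0 0; 0 0.4 4 -1 0 0 0'|egrep 'ee|con'
```

```text
ee_pos: [0.5761, 0.0104, 0.1843]
contact_force: [0.4, -0.2, 0.1]
ee_pos: [0.5765, 0.0139, 0.1838]
contact_force: [0.6, -2.6, -0.7]
ee_pos: [0.577, 0.018, 0.183]
contact_force: [-0.7, -1.6, -1.1]
```

```bash
for i in 1 2 3 4; do python3 -m crank '0 0.1 0.8 -0.3 0 0 0; 0 0.2 1.6 -0.6 0 0 0; 0 0.2 1.6 -0.6 0 0 0'|egrep 'ee|con'; done
```

```text
ee_pos: [0.5772, 0.0194, 0.1825]
contact_force: [-1.2, -2.9, 0.6]
ee_pos: [0.5774, 0.0208, 0.182]
contact_force: [-1.8, -3.7, 2.9]
ee_pos: [0.5776, 0.0223, 0.1815]
contact_force: [-2.2, -4.7, 4.6]
ee_pos: [0.5778, 0.0235, 0.181]
contact_force: [-3.0, -5.8, 5.3]
```

```bash
for i in 1 2 3; do python3 -m crank '0 0.1 0.6 -0.2 0 0 0; 0 0.2 1.2 -0.4 0 0 0; 0 0.2 1.2 -0.4 0 0 0'|egrep 'ee|con'; done
```

```text
ee_pos: [0.5779, 0.0245, 0.1807]
contact_force: [-4.4, -5.8, 6.9]
ee_pos: [0.5781, 0.0252, 0.1804]
contact_force: [-3.5, -7.7, 7.2]
ee_pos: [0.5781, 0.0254, 0.1804]
contact_force: [-6.0, -11.8, 10.9]
```

```bash
for i in 1 2; do python3 -m crank '0 0.1 0.6 -0.1 0 0 0; 0 0.1 1 -0.2 0 0 0; 0 0.1 1 -0.2 0 0 0'|egrep 'ee|con'; done
python3 -m crank '0 -0.5 -6 1 0 0 0; 0 -1.5 -16 10 0 0 0; 0 -1.5 -16 60 0 0 0; 0 -1.5 -66 80 0 0 0; 0 -1.5 -120 80 0 0 0; 0 -1.5 -150 80 0 0 0; 0 -1.5 -150 80 0 0 0; 0 -1.5 -150 80 0 0 0'|egrep 'clock|ee|con'
python3 - <<'E'
from h import *
a=snap("wrist","w8")["image"];s=snap("side","s8")["image"];t=snap("top","t8")["image"]
r=lambda i,w,h:cv2.resize(i,(w,h),interpolation=cv2.INTER_CUBIC)
C=np.zeros((600,800,3),np.uint8);C[:300,:400]=r(a,400,300);C[300:,:400]=r(t[150:240,140:260],400,300);C[:600,400:]=r(s[165:285,185:265],400,600)
cv2.imwrite("pics/c8.png",C[:,:,::-1])
E
```

```text
ee_pos: [0.5782, 0.0255, 0.1804]
contact_force: [-5.6, -14.4, 11.9]
ee_pos: [0.5782, 0.0256, 0.1803]
contact_force: [-7.2, -16.7, 13.4]
clock: 34.05
ee_pos: [0.5772, -0.1194, 0.259]
contact_force: [0.5, 0.3, 0.0]
```

View pics/c8.png

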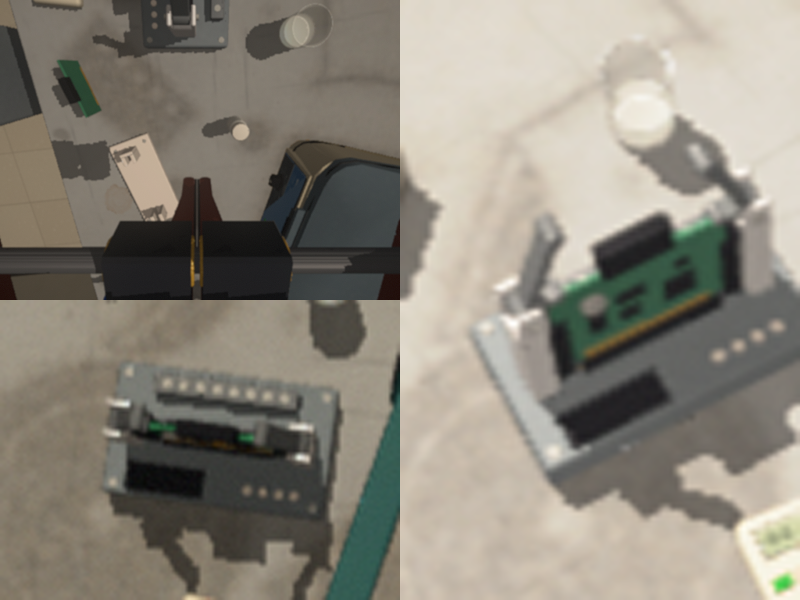

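Both levers lean inward in the side and top insets (side tips at (548,228) and (702,158); top tips at (140,418) and (265,432)). The card is low between the guides. I'll check the angles and card height by triangulation.

Run:
```python
from h import *
s=load("s8");t=load("t8")
S=lambda u,v:(s,185+(u-400)/5,165+v/5);T=lambda u,v:(t,140+u*.3,150+(v-300)*.3)
c=np.array([.5855,.0883,0]);y=-.115;B=np.array([[np.cos(y),np.sin(y),0],[-np.sin(y),np.cos(y),0],[0,0,1]])
for n,a,b in(("L",(548,228),(140,418)),("R",(702,158),(265,432)),("tab",(634,243),(208,433))):
    X,e=tri(S(*a),T(*b));print(n,(B@(X-c)).round(4),e)
# expected pixels in the side crop
for n,l in dict(tipL=(0,.046,.186),tipR=(0,-.046,.186),L100=(0,.0634,.1918),R100=(0,-.0634,.1918),tabA=(0,.025,.144),tabB=(0,-.025,.144),eA=(0,.058,.119),eB=(0,-.058,.119)).items():
    p=proj(s,c+B.T@np.array(l));q=proj(t,c+B.T@np.array(l));print(n,(p-[185,165])*5+[400,0],(q-[140,150])/.3+[0,300])
```

```text
L [-0.0014  0.0477  0.1876] [0.0021, 0.0021]
R [ 1.000e-04 -5.110e-02  1.835e-01] [0.0009, 0.0009]
tab [-0.0032 -0.0007  0.1335] [0.0012, 0.0012]
tipL [553.74428481 226.7876243 ] [140.64422591 414.93608365]
tipR [695.75597384 159.55142219] [257.46482888 430.32929275]
L100 [524.96150568 234.54620583] [117.1971754  411.32668687]
R100 [721.54134116 141.64288456] [279.10461743 432.66200873]
tabA [593.55287427 248.66910951] [174.53699911 422.99881739]
tabB [668.43509329 212.76585782] [235.57470647 431.03872365]
eA [547.9969724  293.84353428] [139.13101969 420.34857222]
eB [718.72809194 211.40063475] [277.55676142 438.57836729]
```

```bash
python3 -c "
from cell import robot
print(robot.sign_off())"
```

```text
the job is handed in; nothing more can be done
None
```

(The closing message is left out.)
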